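# Put the clean gas burner back together and hold its knob pressed in

### The job

The little gas cooker has been taken apart for cleaning. Lay the aluminium flame spreader flat and centred on the burner cup and then the brass cap flat and centred on the spreader; after that push the white knob fully home on its D-shaped spindle, with the red pointer to the side of the spindle's flat, and press knob and spindle all the way in against the spring. Finish like that, with the gripper still on the knob holding it pressed in; leave the salt shaker, the garlic and the teaspoon alone.

Things in the scene. Friction and masses are not known exactly. Their poses are not given: they have to be found in the camera images.
- cooker: Portable one-burner gas cooker, fixed; white sides, flat steel deck: 203 (x) by 253 (y) by 42 mm high. Origin on the worktop under its middle. In its frame the burner axis is at x +10, y +50 mm, the knob spindle at x -35, y -75 mm (near side, to the right). Place and yaw (up to 0.2 rad) differ each time.
- burner_top (a point): Centre of the flat top of the fixed aluminium burner cup, 54 mm in diameter, 16 mm above the deck (58 mm above the worktop). The spreader belongs here; nothing locates it but its own weight. A thin igniter pin, up to 17 mm above the deck, stands 37 mm from the axis (looks only, not solid).
- spreader: Flame spreader, a loose flat aluminium disc 60 mm in diameter, 14 mm thick, about 80 g, with dark slots round its side and a dark ring face on top; lies right way up. Origin at the centre of its underside.
- cap: Burner cap, a loose plain flat brass disc 48 mm in diameter, 12 mm thick, about 60 g. Origin at the centre of its underside.
- knob: White cooker knob, loose, right way up, about 50 g. Origin: centre of its underside. Skirt 44 mm in diameter up to z 5 mm; above it a grip bar along x, 40 mm long, 24 mm wide (y), up to z 30 mm, sides upright: grip it across y. Underneath a D-shaped bore, 16 mm deep, 14.4 mm in diameter, its flat 2.7 mm from the axis on the +x side: 1.2 mm clearance round the shaft, mouth chamfered 1.2 mm.
- knob_pointer (a point): Outer end of the red pointer stripe on top of the knob, which runs from the middle to the +x end of the bar (19.5 mm from the axis, 30 mm above the underside); the flat of the bore is on this side. Axes as the knob's.
- spindle_seat (a point): Centre of the top face of the spindle's black collar (20 mm in diameter), 12 mm above the deck, 54 mm above the worktop at rest; moves with the spindle. z up; x points to the flat side of the D, where the collar has a white stroke. The knob is home with its origin here, underside on the collar, its x along this x (beyond about 0.15 rad off it will not go on).
- spindle_tip (a point): Top of the brass D-shaft, 13 mm above the seat; same axes. The shaft is 12 mm in diameter with its flat 1.5 mm from the axis on the +x side; its top 3 mm are tapered. Its angle differs each time, up to 0.5 rad either way from the cooker's x; it turns only against stiff friction (0.12 N m) and need not be turned.
- spindle (a joint): How far the spindle is pressed down, in m: 0 at rest, 0.006 at the stop. A spring pushes it back up: about 2 N to start it moving, 6.3 N at the stop. It comes back up as soon as it is not held.
- salt: Bystander: loose glass salt shaker with a grey top, 44 mm in diameter, 90 mm high; origin under its middle. Not to be disturbed.
- garlic: Bystander: loose garlic bulb, about 54 mm wide and 55 mm high; origin under its middle. Not to be disturbed.
- teaspoon: Bystander: loose steel teaspoon lying on the worktop, 139 by 28 by 10 mm; origin under its middle, handle along its x. Not to be disturbed.
Not all that is in view belongs to the job. Several things look just like the spreader: the one meant starts farthest to the robot's right.

How it is judged:
By the outcome, as a careful person would: the job done as asked, in the order asked, and still so for the second after the job is handed in, while the arm keeps its last pose, push and grip.
It also fails if it takes over 66 s, if anything falls off the work surface, if the arm or the gripper's body presses on something with over 40 N, if the wrist force passes 120 N, or if a joint passes its speed limit or range.

### The arm

A 6-joint arm with a two-finger parallel gripper is mounted at the origin on a cart in front of the work surface, level with it; the furniture and walls round the work are solid. World frame = base frame: x ahead of the robot, y to its left, z up, the work surface at z = 0. Lengths are in mm, angles in degrees, forces in N, time in s.
With the tool pointing down it reaches from about 300 to 850 mm from the base axis. Payload 4.2 kg.
Tool frame: the origin (TCP) lies on the centre line of the jaws, within the pads' length; the fingertips stand 11 mm ahead of it and the grasp point (between the pads) lies 8 mm behind it; z points along the fingers, y is the line along which they close (so a half turn about z gives the same grasp; the last joint's range is limited). The gripper opens to 91 mm and grips with 3 to 60 N. Pads are 32 mm wide; open, the fingers measure 118 mm over their backs; the gripper's body (76 mm by 178 mm) begins 60 mm behind the grasp point.
Start: joints at [72.25, 18.312, 89.639, -0, 72.044, -1.146], TCP at [164.314, 551.038, 224.976] pointing down, gripper open.
Joint ranges: [-177.97, 177.97], [-48.28, 115.42], [12.27, 149.76], [-77.06, 257.06], [2.81, 150.46], [-146.56, 146.56]. Speed limits (degrees/s): [147.25, 147.25, 180, 180, 180, 180].

### API

Orientations are given as [roll, pitch, yaw] about the fixed x, y, z axes, in that order (R = Rz(yaw) Ry(pitch) Rx(roll)).
In Python, from workcell import env, grab_frame, camera_model, models gives the robot as it stands.
- The arm moves only by the shell command python3 -m crank 'ROWS' [FORCE]. ROWS is text: rows parted by semicolons, each of 7 numbers parted by spaces: the closure, from -1 (fully open) to 1 (shut), so that 0 is half open, then the shift along the tool's x, y, z in mm, then the turn, a rotation vector about the tool's x, y, z in degrees. A call has 1 to 10 rows; each row shifts and turns the commanded pose from where the row before left it, along the tool's axes as they then stand; what a row does not reach is not made up. A row lasts 1/8 s, in which the tool goes at most 62.5 mm and 10.7 degrees, less where a joint would pass 70% of its speed; a pose out of reach is approached as far as the arm can. A call is refused whole if a number of a shift passes 62.5 or a number of a turn 10.7, either way. A call with a gripper value outside its range is refused whole. The fingers move at their own pace and stop on an object; FORCE is the grip in N (left out, the last holds). Time passes only in rows, so rows that do not move let the fingers close. It gives the time, the measured TCP pose, the force, the opening and the grip force at its end, in the units of the state.
- env.state(): the state, without advancing time (a new reading comes with each control period).
- grab_frame(name): name is "scene" or "side" or "wrist"; returns the picture (420x560x3 uint8, blue, green, red); there is no depth.
- camera_model(name): a dict with "K" (3x3 intrinsics, pixels), "k1" (the pictures are not rectified: a ray, as slopes to the right and down, at radius r is drawn at 1 + k1 r^2 times it, then the intrinsics apply), "R" (3x3) and "t" (3): a world point X has camera coordinates R X + t; the wrist camera has in their place "mount" (4x4, takes a point from camera to tool coordinates, whose origin is the TCP and whose axes are the flange's). Camera axes: x right, y down, z forward; pixel columns grow to the right and rows downward; lengths in mm; the calibration is good to about 2 mm. A picture is of the moment at which its call begins: read the wrist's pose just before it. camera_model takes no time and is no camera call.
- env.job_done(): hands the job in; it is judged then, once.
Trained networks look in the newest picture that a camera, given by its name, has taken for a name from the list of things; names that differ only in an ending like _2 or _b are one class to them, and where a whole thing is asked for, a point or a joint stands for the part that bears it (a point fixed in the world has none). Each returns a list of dicts, best first, with "p" (0 to 1); they miss things now and then, are a little off and sometimes report something else, mostly with a low value. They report only what shows in the picture. A call takes as long as a camera call. They do not tell look-alikes from the thing itself.
- models.search_frame(name, camera): "point" ([x, y, z] in mm, in world coordinates, good to about 4 mm: the middle of the surface that is visible of it).
The state is a dict: "time_s": time; "qpos": joint angles; "qvel": joint speeds; "effort": joint torques, N m; "ee_pos": TCP position; "ee_rot": TCP orientation; "force": force on the tool from outside, world axes, zero at the start; "torque": the same for the moment, N m; "gripper_width": finger opening in mm; "gripper_force": force on a finger pad.
Only numpy, scipy, OpenCV 4.12 (cv2) and the standard library are available. Lean on these libraries where they do the work, as an engineer would, in place of code of your own. Each camera call takes 0.05 s, during which the arm holds its last target. There are 200 camera calls.

## Working session

There is one attempt and no reset: what is moved stays moved. The work goes in short steps, Python scripts to look and compute and a shell command to move; the robot and the scene stay as the last step left them, time stands still between calls to the robot, and variables do not carry over. Pictures are saved under pics/ and viewed, at most 10 in all, crops included, and the job is handed in when it is done.

```bash
ls; mkdir -p pics; cat > h.py <<'E'
import numpy as np, cv2
from workcell import env, grab_frame, camera_model, models
from scipy.spatial.transform import Rotation as Ro
def pose():
    s=env.state(); return np.array(s["ee_pos"]), Ro.from_euler('xyz',s["ee_rot"],degrees=True).as_matrix()
def cam(name,pz=None):
    m=camera_model(name); K=np.array(m["K"])
    if "mount" in m:
        p,R=pz; M=np.array(m["mount"]); Rw=R@M[:3,:3]; c=R@M[:3,3]+p
        return K,m["k1"],Rw,c
    R=np.array(m["R"]); return K,m["k1"],R.T,-R.T@np.array(m["t"])
def proj(C,X):
    K,k,Rw,c=C; v=(np.atleast_2d(X)-c)@Rw; s=v[:,:2]/v[:,2:]; s=s*(1+k*(s**2).sum(1,keepdims=True))
    return s*[K[0,0],K[1,1]]+K[:2,2]
def ray(C,u,z):
    K,k,Rw,c=C; d=(np.array(u,float)-K[:2,2])/[K[0,0],K[1,1]]; s=d.copy()
    for _ in range(20): s=d/(1+k*(s@s))
    w=Rw@np.array([s[0],s[1],1]); return c+w*(z-c[2])/w[2]
E
python3 - <<'E'
from h import *
print(env.state())
a=grab_frame("scene"); b=grab_frame("side")
cv2.imwrite("pics/scene.png",a);cv2.imwrite("pics/side.png",b)
for c in ("scene","side"):
    for n in "cooker spreader cap knob knob_pointer spindle_seat spindle_tip burner_top salt garlic teaspoon".split():
        try: print(c,n,[(np.round(d["point"]).tolist(),round(d["p"],2)) for d in models.search_frame(n,c)])
        except Exception as e: print(n,e)
E
```

```text
pics
{'time_s': 0.0, 'qpos': array([ 7.22512066e+01,  1.83523137e+01,  8.97094934e+01, -2.13932390e-03,
        7.20420645e+01, -1.14537927e+00]), 'qvel': array([ 0.03985227, -0.02537977,  0.01490014, -0.01015913, -0.0005446 ,
        0.01740449]), 'effort': array([-6.52060280e-04, -4.12449861e+01, -2.31970435e+01,  7.25210784e-02,
        4.55552316e-02, -1.31015217e-04]), 'ee_pos': array([164.15581231, 550.54616549, 224.09259573]), 'ee_rot': array([-1.79896109e+02, -4.28228544e-05,  1.63397247e+02]), 'force': array([ 0.72025628, -0.41837825, -0.83436172]), 'torque': array([-0.00359219, -0.06151766,  0.00185906]), 'gripper_force': 0.0, 'gripper_width': 91.19874969895659}
scene cooker [([535.0, 119.0, 34.0], 0.65)]
scene spreader [([428.0, 446.0, 15.0], 0.81), ([528.0, 437.0, 15.0], 0.59), ([431.0, 335.0, 7.0], 0.58)]
scene cap []
scene knob [([591.0, 362.0, 13.0], 0.43)]
scene knob_pointer [([597.0, 359.0, 13.0], 0.63)]
scene spindle_seat []
scene spindle_tip []
scene burner_top [([536.0, 120.0, 37.0], 0.82)]
scene salt [([488.0, 536.0, 48.0], 0.65)]
scene garlic [([394.0, -34.0, 33.0], 0.51), ([534.0, 119.0, 35.0], 0.43)]
scene teaspoon []
side cooker [([609.0, -25.0, 41.0], 0.91)]
side spreader [([530.0, 420.0, 13.0], 0.8), ([433.0, 428.0, 11.0], 0.79)]
side cap [([410.0, 178.0, 15.0], 0.9)]
side knob [([600.0, 335.0, 20.0], 0.56)]
side knob_pointer [([602.0, 333.0, 25.0], 0.5)]
side spindle_seat [([449.0, 329.0, 17.0], 0.39), ([422.0, 513.0, 0.0], 0.26)]
side spindle_tip [([586.0, -76.0, 54.0], 0.6)]
side burner_top [([410.0, 181.0, 14.0], 0.72), ([610.0, -28.0, 40.0], 0.6), ([601.0, 336.0, 18.0], 0.38)]
side salt []
side garlic [([412.0, -60.0, 33.0], 0.65)]
side teaspoon [([421.0, 517.0, 5.0], 0.61)]
```

View pics/scene.png

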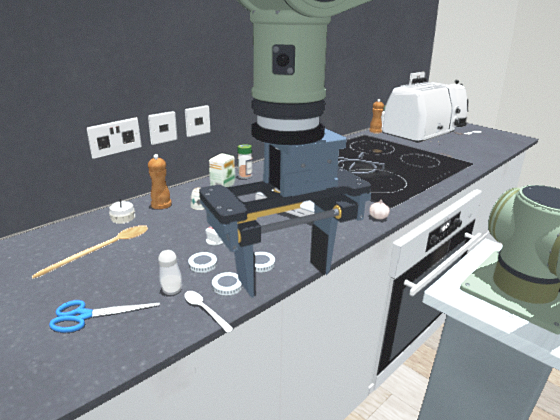

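View pics/side.png

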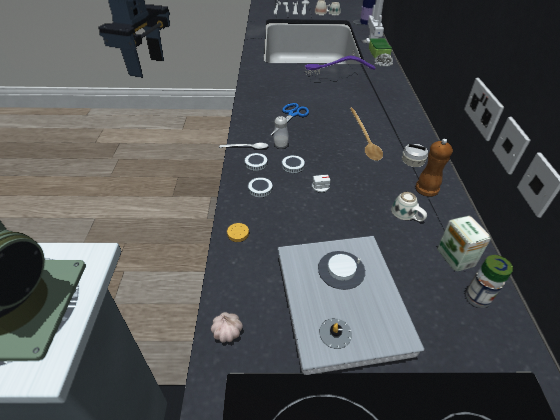

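The side view shows the three spreader look-alikes at about (256,160), (293,163) and (260,186). The last has the lowest y, so it's the one meant. The cap is at (237,232), the knob at (321,182), the burner at (342,267), the spindle at (336,330) and the garlic at (227,327). Next I'll turn these pixels into positions.

```bash
python3 - <<'E'
from h import *
C=cam("side")
for n,u,z in [("spr",(260,185.5),14),("s2",(256,160),14),("s3",(293,162),14),("cap",(237,230.5),12),("knob",(321,179),30),("burner",(342,265),58),("spindle",(336,324),67),("garlic",(227,335),20),("salt",(281,145),10),("c1",(279,247),42),("c2",(375,238),42),("c3",(420,350),42),("c4",(301,366),42)]: print(n,ray(C,u,z).round(1))
print(camera_model("wrist"), C[3])
p,R=pose(); print(R.round(2))
E
```

```text
spr [451.6 332.9  14. ]
s2 [437.4 436.9  14. ]
s3 [535.8 429.6  14. ]
cap [406.3 183.4  12. ]
knob [601.9 340.6  30. ]
burner [616.2  54.2  58. ]
spindle [590.2 -72.9  67. ]
garlic [408.9 -67.2  20. ]
salt [504.5 513.1  10. ]
c1 [497.9 111.3  42. ]
c2 [696.5 136.6  42. ]
c3 [ 726.2 -105.3   42. ]
c4 [ 532. -131.   42.]
{'K': array([[321.61760646,   0.        , 281.66516348],
       [  0.        , 321.61760646, 205.76956631],
       [  0.        ,   0.        ,   1.        ]]), 'k1': -0.05959799306708729, 'mount': array([[ 1.02151674e-03, -9.69806373e-01, -2.43874058e-01,
         6.88017486e+01],
       [ 9.99999357e-01,  8.70605295e-04,  7.26594389e-04,
        -2.08734768e-02],
       [-4.92337823e-04, -2.43874643e-01,  9.69806639e-01,
        -1.59198060e+02],
       [ 0.00000000e+00,  0.00000000e+00,  0.00000000e+00,
         1.00000000e+00]])} [ 491.11315307 -392.94343025  636.79975557]
[[-0.96  0.29  0.  ]
 [ 0.29  0.96  0.  ]
 [ 0.    0.   -1.  ]]
```

```bash
python3 -m crank '-1 -48 -18 10 0 0 0;-1 -48 -18 10 0 0 0;-1 -48 -18 10 0 0 0;-1 -48 -18 15 0 0 0;-1 -48 -18 15 0 0 0;-1 -48 -18 15 0 0 0;-1 -49 -19 15 0 0 0;-1 0 0 0 0 0 0;-1 0 0 0 0 0 0'
python3 - <<'E'
from h import *
P=pose(); a=grab_frame("wrist"); cv2.imwrite("pics/w1.png",a); np.savez("pics/w1.npz",p=P[0],R=P[1])
for n in ("spreader","knob","knob_pointer"): print(n,[(np.round(d["point"]).tolist(),round(d["p"],2)) for d in models.search_frame(n,"wrist")])
C=cam("wrist",P); print(P[0],proj(C,[[451,333,14],[437,437,14],[602,340,30]]))
E
```

```text
time_s: 2.33
ee_pos: [450.8, 333.3, 135.1]
ee_rot: [180.0, -0.0, 163.4]
force: [0.6, 0.7, 0.5]
gripper_width: 91.1
gripper_force: 0.0
spreader [([447.0, 332.0, 17.0], 0.93), ([435.0, 436.0, 16.0], 0.9), ([521.0, 446.0, 14.0], 0.85)]
knob [([587.0, 352.0, 3.0], 0.54)]
knob_pointer [([579.0, 350.0, 0.0], 0.66)]
[450.75574105 333.25120578 135.07150784] [[281.22068735 204.35752963]
 [390.86161372 156.38192765]
 [332.55992814 351.01689884]]
```

View pics/w1.png

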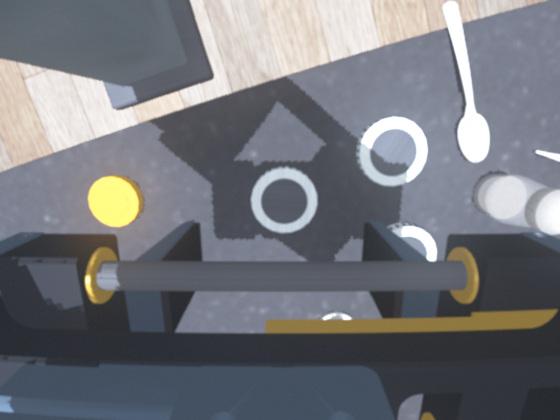

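The wrist view shows the spreader ring at (284,199), the cap at (115,202), and the knob mostly hidden behind the gripper bar at (338,317). I'll refine the positions from this.

```bash
python3 - <<'E'
from h import *
d=np.load("pics/w1.npz"); C=cam("wrist",(d["p"],d["R"]))
a=cv2.imread("pics/w1.png"); g=cv2.cvtColor(a,cv2.COLOR_BGR2GRAY)
def fit(mask,u):
    cs,_=cv2.findContours(mask,cv2.RETR_EXTERNAL,cv2.CHAIN_APPROX_NONE)
    c=max([k for k in cs if cv2.pointPolygonTest(k,u,True)>-5],key=cv2.contourArea); return c
def rep(n,c,z,r):
    P=np.array([ray(C,q[0],z)[:2] for q in cv2.convexHull(c)]); 
    print(n,cv2.minEnclosingCircle(P.astype(np.float32)), cv2.fitEllipse(c))
roi=np.zeros_like(g); cv2.circle(roi,(285,199),42,255,-1)
m=((g>130)*255).astype(np.uint8)&roi
rep("spr",fit(m,(285,199)),12,30)
hsv=cv2.cvtColor(a,cv2.COLOR_BGR2HSV); m=cv2.inRange(hsv,(15,150,120),(40,255,255)); roi[:]=0; cv2.circle(roi,(115,202),40,255,-1)
rep("cap",fit(m&roi,(115,202)),10,24)
E
```

```text
spr ((448.692626953125, 336.2090759277344), 30.656391143798828) ((283.81005859375, 199.76641845703125), (65.23625946044922, 66.02503967285156), 88.0860366821289)Traceback (most recent call last):
  File "<stdin>", line 14, in <module>
  File "<stdin>", line 6, in fit
ValueError: max() iterable argument is empty
```

```bash
python3 -m crank '-1 2.8 1.9 40 0 0 0;-1 0 0 45 0 0 0;-1 0 0 37 0 0 0;-1 0 0 0 0 0 0;1 0 0 0 0 0 0;1 0 0 0 0 0 0;1 0 0 0 0 0 0;1 0 0 0 0 0 0' 20
```

```text
time_s: 3.52
ee_pos: [448.8, 335.8, 13.1]
ee_rot: [180.0, 0.0, 163.4]
force: [-0.3, 0.2, 0.4]
gripper_width: 59.4
gripper_force: 20.0
```

```bash
python3 -m crank '1 0 0 -55 0 0 0;1 -20 -10 -55 0 0 0;1 -46 -35 -27 0 0 0;1 -46 -35 0 0 0 0;1 -46 -35 0 0 0 0;1 -46 -35 0 0 0 0;1 -46 -35 0 0 0 0;1 -46 -35 0 0 0 0;1 -4 -2 0 0 0 0;1 0 0 0 0 0 0'
python3 - <<'E'
from h import *
P=pose(); a=grab_frame("wrist"); cv2.imwrite("pics/w2.png",a); np.savez("pics/w2.npz",p=P[0],R=P[1])
for n in ("spindle_seat","spindle_tip","burner_top"): print(n,[(np.round(d["point"]).tolist(),round(d["p"],2)) for d in models.search_frame(n,"wrist")])
C=cam("wrist",P); print(P[0],proj(C,[[616,54,58],[590,-73,67]]))
E
```

```text
time_s: 4.78
ee_pos: [671.7, 38.1, 148.8]
ee_rot: [180.0, -0.1, 163.3]
force: [1.0, 0.8, -0.8]
gripper_width: 59.4
gripper_force: 20.0
spindle_seat [([588.0, -74.0, 53.0], 0.9), ([663.0, 35.0, 154.0], 0.73)]
spindle_tip [([589.0, -70.0, 54.0], 0.62)]
burner_top [([592.0, 18.0, 41.0], 0.85)]
[671.66534138  38.10790638 148.77361975] [[280.539779   140.03180221]
 [110.18705804 156.93569328]]
```

View pics/w2.png

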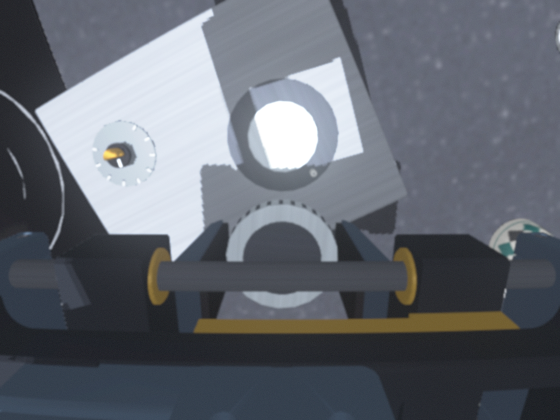

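The burner cup shows at about (283,136), the igniter at (313,173), the spindle collar at (120,155) and the held spreader at about (283,252). I'll measure the burner and the held disc.

```bash
python3 - <<'E'
from h import *
d=np.load("pics/w2.npz"); C=cam("wrist",(d["p"],d["R"])); p,R=d["p"],d["R"]
a=cv2.imread("pics/w2.png"); g=cv2.cvtColor(a,cv2.COLOR_BGR2GRAY)
for th in (215,235,250):
    m=((g>th)*255).astype(np.uint8); roi=np.zeros_like(g); cv2.circle(roi,(283,136),40,255,-1)
    c=max(cv2.findContours(m&roi,0,1)[0],key=cv2.contourArea); print(th,cv2.fitEllipse(cv2.convexHull(c)),cv2.boundingRect(c))
for u in [(283,136)]: print(ray(C,u,58))
# spreader predicted outlines
t=np.linspace(0,2*np.pi,120)
o=a.copy()
def circ(c,r,z,col):
    X=np.c_[c[0]+r*np.cos(t),c[1]+r*np.sin(t),0*t+z]; cv2.polylines(o,[np.round(proj(C,X)*16).astype(int).reshape(-1,1,2)],True,col,1,shift=4)
circ(p,30,p[2]+.9,(0,0,255)); b=ray(C,(283,136),58); circ(b,27,58,(0,255,0)); 
e=np.array([590,-73]); circ(e,10,54,(0,0,255))
A=cv2.resize(o[90:310,200:370],None,fx=2.7,fy=2.7); B=cv2.resize(a[115:195,80:165],None,fx=4.5,fy=4.5,interpolation=cv2.INTER_CUBIC)
Z=np.zeros((A.shape[0],A.shape[1]+B.shape[1]+0,3),np.uint8); Z[:,:A.shape[1]]=A[:,:]; Z[:B.shape[0],A.shape[1]:]=B
cv2.imwrite("pics/z2.png",Z[:600,:800]); print(Z.shape)
E
```

```text
215 ((284.9027404785156, 134.45919799804688), (63.27642059326172, 72.15821838378906), 159.84535217285156) (254, 101, 64, 68)
235 ((285.39556884765625, 134.25894165039062), (61.457454681396484, 71.01683807373047), 157.4943084716797) (255, 101, 63, 68)
250 ((285.1966552734375, 134.0814208984375), (60.581363677978516, 70.8690414428711), 155.99801635742188) (255, 102, 62, 66)
[613.63339718  56.66503869  58.        ]
(594, 841, 3)
```

View pics/z2.png

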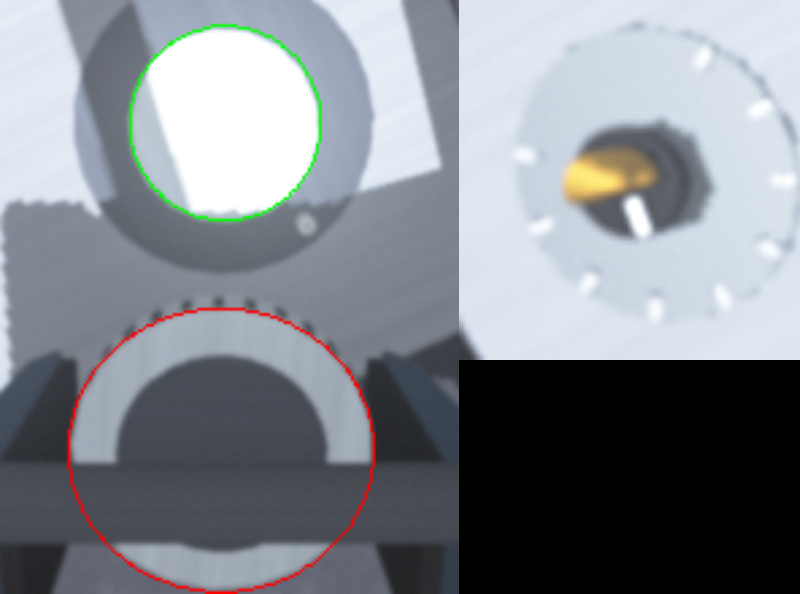

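The overlay fits both parts: the spreader is centred on the TCP and the burner centre is at (613.6, 56.7). I'll place it now.

```bash
python3 -m crank '1 31 0.5 0 0 0 0;1 30 0.5 0 0 0 0;1 0 0 40 0 0 0;1 0 0 25 0 0 0;1 0 0 9 0 0 0;1 0 0 3 0 0 0;1 0 0 0 0 0 0'
```

```text
time_s: 5.85
ee_pos: [614.6, 56.8, 73.2]
ee_rot: [180.0, 0.1, 163.4]
force: [-0.3, -0.1, -0.7]
gripper_width: 59.5
gripper_force: 20.0
```

```bash
python3 -m crank '1 1 0 1.2 0 0 0;1 0 0 0 0 0 0;1 0 0 0.6 0 0 0;1 0 0 0 0 0 0'
```

```text
time_s: 6.35
ee_pos: [613.3, 56.8, 71.1]
ee_rot: [180.0, 0.0, 163.4]
force: [-0.4, 0.5, 3.3]
gripper_width: 59.1
gripper_force: 20.0
```

```bash
python3 -m crank '0.2 0 0 0 0 0 0;-0.2 0 0 0 0 0 0;-1 0 0 0 0 0 0;-1 0 0 0 0 0 0;-1 0 0 -40 0 0 0;-1 0 0 -60 0 0 0;-1 0 0 0 0 0 0;-1 0 0 0 0 0 0'
cat > ov.py <<'E'
from h import *
t=np.linspace(0,2*np.pi,120)
def circ(o,C,c,r,z,col):
    X=np.c_[c[0]+r*np.cos(t),c[1]+r*np.sin(t),0*t+z]; cv2.polylines(o,[np.round(proj(C,X)*16).astype(int).reshape(-1,1,2)],True,col,1,shift=4)
def shot(name):
    P=pose(); a=grab_frame("wrist"); cv2.imwrite(f"pics/{name}.png",a); np.savez(f"pics/{name}.npz",p=P[0],R=P[1]); return a,cam("wrist",P),P
E
python3 - <<'E'
from ov import *
a,C,P=shot("w3"); o=a.copy()
circ(o,C,(613.6,56.7),30,72,(0,0,255)); circ(o,C,(613.6,56.7),27,58,(0,255,0)); circ(o,C,(589,-73),10,54,(0,0,255))
print(P[0]); cv2.imwrite("pics/z3.png",cv2.resize(o[80:300,80:370],None,fx=2.7,fy=2.7,interpolation=cv2.INTER_CUBIC))
E
```

```text
time_s: 7.35
ee_pos: [612.5, 56.8, 169.9]
ee_rot: [-180.0, -0.1, 163.4]
force: [-0.1, 0.2, -0.3]
gripper_width: 90.7
gripper_force: 0.0
[612.50598413  56.78968102 169.88599535]
```

View pics/z3.png

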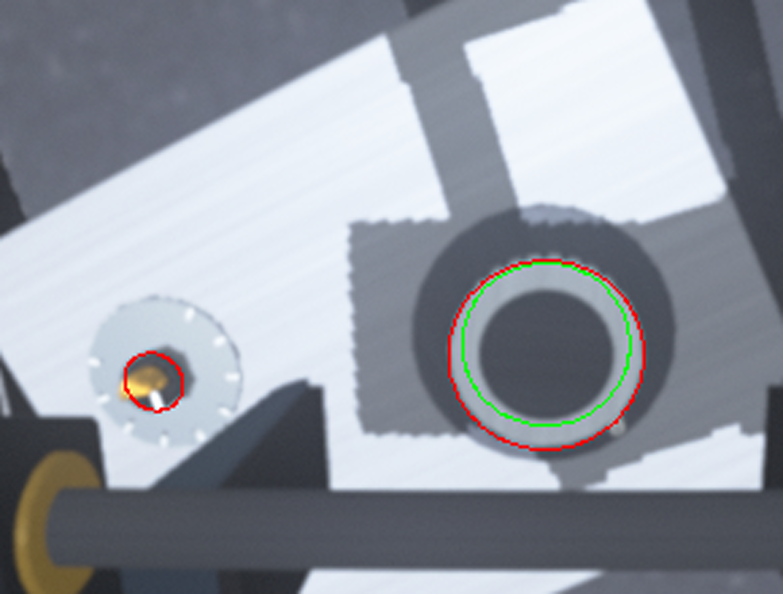

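Spreader sits centred on the burner: the red 60 mm overlay matches it. Now to the cap.

```bash
python3 -m crank '-1 47 12.3 0 0 0 0;-1 47 12.3 0 0 0 0;-1 47 12.3 0 0 0 0;-1 47 12.3 20 0 0 0;-1 46 12.4 20 0 0 0;-1 0 0 0 0 0 0;-1 0 0 0 0 0 0'
python3 - <<'E'
from ov import *
a,C,P=shot("w4"); hsv=cv2.cvtColor(a,cv2.COLOR_BGR2HSV); m=cv2.inRange(hsv,(15,120,80),(40,255,255)); m[235:]=0
c=max(cv2.findContours(m,0,1)[0],key=cv2.contourArea); e=cv2.fitEllipse(cv2.convexHull(c)); print(e,cv2.boundingRect(c))
x=ray(C,e[0],10); print(P[0],x,P[1].T@(x-P[0]))
d=np.load("pics/w1.npz");print(ray(cam("wrist",(d["p"],d["R"])),(115,202),10))
print(models.search_frame("cap","wrist"))
E
```

```text
time_s: 8.28
ee_pos: [406.8, 182.7, 130.1]
ee_rot: [-180.0, -0.0, 163.4]
force: [0.5, -0.5, 0.4]
gripper_width: 91.4
gripper_force: 0.0
((283.3254699707031, 200.81845092773438), (52.56010818481445, 52.71686553955078), 92.52090454101562) (257, 175, 53, 53)
[406.78214498 182.65449227 130.07139764] [404.21239481 185.08738144  10.        ] [  3.12994085   1.66456609 120.07121132]
[405.92413945 186.23777258  10.        ]
[{'point': [409.0, 185.6, 12.4], 'p': 0.78}]
```

```bash
python3 -m crank '-1 3 1.6 40 0 0 0;-1 0 0 45 0 0 0;-1 0 0 32 0 0 0;-1 0 0 0 0 0 0;1 0 0 0 0 0 0;1 0 0 0 0 0 0;1 0 0 0 0 0 0;1 0 0 0 0 0 0;1 0 0 0 0 0 0' 20
```

```text
time_s: 9.5
ee_pos: [404.0, 185.2, 13.7]
ee_rot: [180.0, 0.0, 163.4]
force: [-0.5, 0.0, -0.1]
gripper_width: 47.1
gripper_force: 20.0
```

```bash
python3 -m crank '1 0 0 -55 0 0 0;1 0 0 -55 0 0 0;1 -47 -12.6 0 0 0 0;1 -47.7 -12.6 0 0 0 0;1 -48 -12.6 0 0 0 0;1 -48 -12.6 0 0 0 0;1 -47 -12.6 0 0 0 0;1 0 0 0 0 0 0;1 0 0 0 0 0 0'
python3 - <<'E'
from ov import *
a,C,P=shot("w5"); hsv=cv2.cvtColor(a,cv2.COLOR_BGR2HSV); m=cv2.inRange(hsv,(15,120,80),(40,255,255))
m[:, :225]=0; m[:,345:]=0; m[262:]=0
c=np.vstack([k for k in cv2.findContours(m,0,1)[0] if cv2.contourArea(k)>50]); x,y,w,h=cv2.boundingRect(c); print(x,y,w,h)
zt=P[0][2]-1.7
for dx in (-2,0,2):
  X=P[0]+P[1]@np.array([dx,0,1.7]); t=np.linspace(0,6.28,100)
  q=proj(C,np.c_[X[0]+24*np.cos(t),X[1]+24*np.sin(t),0*t+zt]); print(dx,q.min(0),q.max(0))
print(P[0])
o=a.copy(); circ(o,C,P[0],24,zt,(0,0,255)); circ(o,C,(613.6,56.7),30,72,(0,255,0)); cv2.imwrite("pics/z5.png",o[80:300,80:400])
E
```

```text
time_s: 10.62
ee_pos: [612.8, 56.9, 122.9]
ee_rot: [-180.0, -0.1, 163.4]
force: [-0.0, 1.4, -0.6]
gripper_width: 46.6
gripper_force: 20.0
238 212 88 49
-2 [236.9837553  217.55255145] [325.85902434 299.91906564]
0 [236.85347394 213.85023232] [325.99541963 296.72936178]
2 [236.72304285 210.12602743] [326.13200765 293.51900146]
[612.78711267  56.90538292 122.93690506]
```

View pics/z5.png

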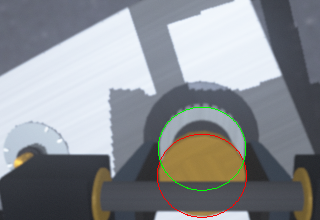

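Held cap is about 1 mm off along tool x; I'll correct for that and lower.

```bash
python3 -m crank '1 -1.7 0 15 0 0 0;1 0 0 15 0 0 0;1 0 0 4 0 0 0;1 0 0 2 0 0 0;1 0 0 0 0 0 0;1 0 0 0.7 0 0 0;1 0 0 0 0 0 0'
```

```text
time_s: 11.55
ee_pos: [615.6, 56.3, 87.2]
ee_rot: [180.0, 0.0, 163.4]
force: [0.4, 0.2, -0.5]
gripper_width: 47.2
gripper_force: 20.0
```

```bash
python3 -m crank '1 1 0 0.8 0 0 0;1 0 0 0 0 0 0;1 0 0 0.6 0 0 0;1 0 0 0 0 0 0'
```

```text
time_s: 12.05
ee_pos: [614.5, 56.6, 85.8]
ee_rot: [180.0, 0.0, 163.4]
force: [-0.6, 0.1, 1.8]
gripper_width: 47.2
gripper_force: 20.0
```

```bash
python3 -m crank '0.3 0 0 0 0 0 0;0 0 0 0 0 0 0;-1 0 0 0 0 0 0;-1 0 0 0 0 0 0;-1 0 0 -30 0 0 0;-1 0 0 -55 0 0 0;-1 -6 -44 0 0 0 0;-1 -7 -44 0 0 0 0;-1 0 -44 0 0 0 0;-1 0 0 0 0 0 0'
python3 - <<'E'
from ov import *
a,C,P=shot("w6"); o=a.copy(); print(P[0])
circ(o,C,(613.6,56.7),30,72,(0,0,255)); circ(o,C,(613.6,56.7),24,84,(0,255,0));circ(o,C,(589,-73),10,54,(0,0,255))
print([(n,models.search_frame(n,"wrist")) for n in ("spindle_seat","spindle_tip")])
A=cv2.resize(a[130:250,220:340],None,fx=4,fy=4,interpolation=cv2.INTER_CUBIC); B=o[130:370,340:560]
B=cv2.copyMakeBorder(B,0,240,0,0,cv2.BORDER_CONSTANT)
cv2.imwrite("pics/z6.png",np.hstack([A,B]))
E
```

```text
time_s: 13.3
ee_pos: [588.4, -76.1, 170.4]
ee_rot: [-180.0, -0.0, 163.2]
force: [0.6, 0.3, 1.0]
gripper_width: 91.2
gripper_force: 0.0
[588.39768889 -76.0729442  170.36029222]
[('spindle_seat', [{'point': [584.5, -77.4, 50.9], 'p': 0.57}]), ('spindle_tip', [{'point': [584.0, -71.6, 56.1], 'p': 0.64}])]
```

View pics/z6.png

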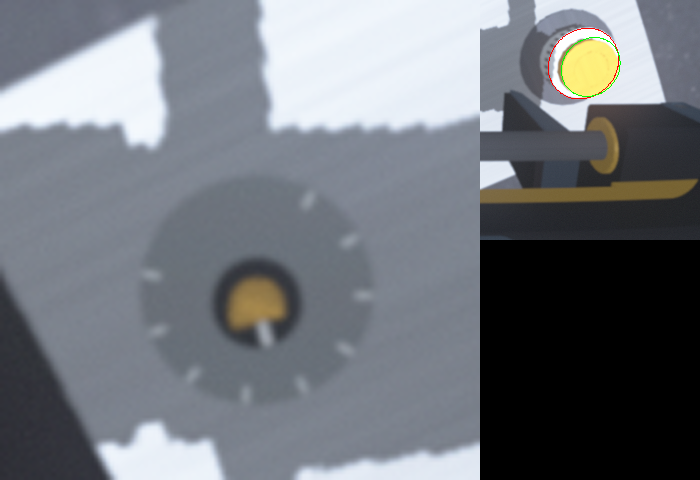

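The cap sits centred on the spreader. The collar is at crop (256,303), and the stroke and flat point down and slightly right. I'll measure the axis and angle numerically.

```bash
python3 - <<'E'
from ov import *
d=np.load("pics/w6.npz"); C=cam("wrist",(d["p"],d["R"])); a=cv2.imread("pics/w6.png")
def warp(z,c,s=10,h=25):
    g=np.arange(-h,h,1/s); X,Y=np.meshgrid(c[0]+g,c[1]+g,indexing='xy'); q=proj(C,np.c_[X.ravel(),Y.ravel(),0*X.ravel()+z]).astype(np.float32).reshape(*X.shape,2)
    return cv2.remap(a,q[...,0],q[...,1],cv2.INTER_CUBIC)
c0=(586,-75)
def w(p): return np.array(p)/10-25+c0
# collar at z54
W=warp(54,c0); g=cv2.GaussianBlur(cv2.cvtColor(W,cv2.COLOR_BGR2GRAY),(0,0),3); hsv=cv2.cvtColor(W,cv2.COLOR_BGR2HSV)
yy,xx=np.mgrid[:500,:500]; near=np.hypot(xx-250,yy-250)<170
for th in (75,85):
    m=((((g<th)|(hsv[...,1]>110))&near)*255).astype(np.uint8)
    k=max(cv2.findContours(m,0,1)[0],key=cv2.contourArea); e=cv2.fitEllipse(cv2.convexHull(k)); print("collar",th,w(e[0]),np.array(e[1])/10)
cc=w(e[0])
R=np.hypot(xx-e[0][0],yy-e[0][1]); m=(g>105)&(R<100)&(R>45)&(hsv[...,1]<70); 
pts=np.c_[xx[m],yy[m]]; q=w(pts.mean(0)); print("stroke",len(pts),q,np.degrees(np.arctan2(*(q-cc)[::-1])), "own", (lambda v:np.degrees(np.arctan2(v[1],v[0])))(np.linalg.svd(pts-pts.mean(0),full_matrices=False)[2][0]))
W2=warp(67,c0); h2=cv2.cvtColor(W2,cv2.COLOR_BGR2HSV); m=((h2[...,1]>110)&near).astype(np.uint8)*255
k=max(cv2.findContours(m,0,1)[0],key=cv2.contourArea); M=cv2.moments(k); print("brass@67 centroid",w((M['m10']/M['m00'],M['m01']/M['m00'])),cv2.minAreaRect(k))
print(ray(C,(220+256.5/4,130+303/4),54))
# deck dial circle z=42 check
# spreader/cap
P=d["p"]; print(P)
E
```

```text
collar 75 [589.08936462 -74.22853699] [18.84962769 19.50167389]
collar 85 [589.08496399 -74.22527161] [19.70243835 20.32766876]
stroke 1812 [596.20209713 -74.46054084] -1.8933223473881418 own -1.454544042387398
brass@67 centroid [585.81053133 -73.63938528] ((244.02333068847656, 262.1175537109375), (111.6006851196289, 89.59737396240234), 86.36705780029297)
[589.47516026 -73.99949777  54.        ]
[588.39768889 -76.0729442  170.36029222]
```

```bash
python3 -m crank '-1 15 57 0 0 0 0;-1 15 57.5 0 0 0 0;-1 15 57.5 0 0 0 0;-1 15 57.5 0 0 0 0;-1 15 57.5 0 0 0 0;-1 15 57.5 0 0 0 0;-1 16 57.5 20 0 0 0;-1 0 0 0 0 0 0;-1 0 0 0 0 0 0'
python3 - <<'E'
from ov import *
a,C,P=shot("w7"); print(P[0])
print([(n,models.search_frame(n,"wrist")) for n in ("knob","knob_pointer")])
cv2.imwrite("pics/z7.png",np.hstack([cv2.resize(a[130:250,220:340],None,fx=4,fy=4,interpolation=cv2.INTER_CUBIC)]))
hsv=cv2.cvtColor(a,cv2.COLOR_BGR2HSV); m=((((hsv[...,0]<8)|(hsv[...,0]>172))&(hsv[...,1]>110)&(hsv[...,2]>70))*255).astype(np.uint8); m[270:]=0
n,l,s,c=cv2.connectedComponentsWithStats(m)
for i in range(1,n):
    if s[i,4]>15: 
        y,x=np.where(l==i); r=cv2.minAreaRect(np.c_[x,y].astype(np.int32)); print(s[i],r,[ray(C,q,30)[:2].round(1).tolist() for q in cv2.boxPoints(r)])
E
```

```text
time_s: 14.58
ee_pos: [601.9, 342.2, 150.2]
ee_rot: [-179.9, -0.0, 163.5]
force: [0.1, 0.2, -1.0]
gripper_width: 91.0
gripper_force: 0.0
[601.87232636 342.20425661 150.23928749]
[('knob', [{'point': [606.0, 352.6, 28.5], 'p': 0.7}]), ('knob_pointer', [{'point': [599.6, 349.0, 24.7], 'p': 0.69}])]
[288 204   8  15  23] ((290.9000244140625, 211.30006408691406), (15.652474403381348, 1.3416407108306885), 63.43495178222656) [[603.5, 346.6], [603.3, 347.8], [617.6, 350.2], [617.9, 349.0]]
```

View pics/z7.png

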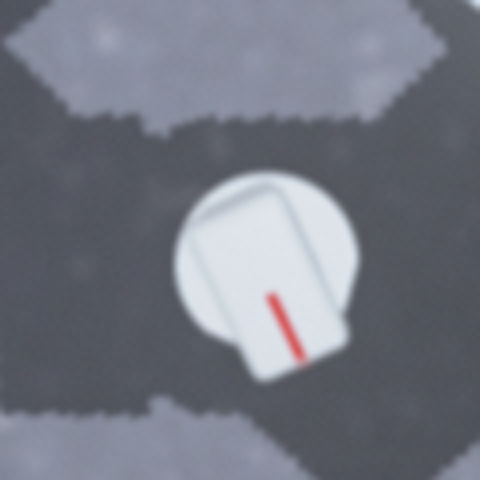

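Knob view: the bar centre is at crop (268,282), the skirt centre about (266,263), and the red pointer runs from (272,295) to (303,363).

```bash
python3 - <<'E'
from ov import *
d=np.load("pics/w7.npz"); C=cam("wrist",(d["p"],d["R"])); p,R=d["p"],d["R"]
f=lambda x,y,z: ray(C,(220+(x+.5)/4-.5,130+(y+.5)/4-.5),z)
for n,u,z in [("bar",(268,282),30),("skirt",(266.5,263.5),5),("redin",(272,295),30),("redout",(303,363),30)]:
    x=f(*u,z); print(n,x.round(1),(R.T@(x-p)).round(1))
for q in [((190,235),(262,382)),((280,190),(348,330)),((272,295),(303,363))]:
    v=f(*q[1],30)-f(*q[0],30); print(np.degrees(np.arctan2(v[1],v[0])))
E
```

```text
bar [599.5 347.6  30. ] [  3.7   4.6 120.2]
skirt [600.7 347.2   5. ] [  2.5   4.6 145.2]
redin [602.7 347.6  30. ] [  0.7   5.5 120.2]
redout [619.9 349.9  30. ] [-15.1  12.6 120.2]
8.767654709458503
9.562926648919026
7.682494615144355
```

```bash
python3 -m crank '-1 2.8 4.5 0 0 0 0;-1 0 0 20 0 0 -8.5;-1 0 0 30 0 0 -8.5;-1 0 0 30 0 0 -8.3;-1 0 0 30 0 0 0;-1 0 0 20 0 0 0;-1 0 0 1 0 0 0;-1 0 0 0 0 0 0'
```

```text
time_s: 15.72
ee_pos: [601.8, 346.7, 20.8]
ee_rot: [180.0, 0.1, -171.3]
force: [0.2, -0.3, -0.3]
gripper_width: 91.5
gripper_force: 0.0
```

```bash
python3 -m crank '0.5 0 0 0 0 0 0;0.5 0 0 0 0 0 0;1 0 0 0 0 0 0;1 0 0 0 0 0 0;1 0 0 0 0 0 0;1 0 0 0 0 0 0' 40
```

```text
time_s: 16.48
ee_pos: [601.1, 346.6, 19.6]
ee_rot: [180.0, -0.0, -171.3]
force: [-0.4, 0.2, 0.5]
gripper_width: 34.2
gripper_force: 0.0
```

```bash
python3 -m crank '1 0 0 0 0 0 0;1 0 0 0 0 0 0;1 0 0 0 0 0 0' 40
```

```text
time_s: 16.85
ee_pos: [601.1, 346.6, 19.6]
ee_rot: [180.0, -0.0, -171.3]
force: [0.4, -0.2, -0.9]
gripper_width: 23.9
gripper_force: 40.0
```

```bash
python3 -m crank '1 0 0 -40 0 0 0;1 0 0 -55 0 0 5.6;1 0 0 -55 0 0 5.6;1 -6 -60 0 0 0 0;1 -6 -60 0 0 0 0;1 -6 -60 0 0 0 0;1 -7 -60 0 0 0 0;1 -7 -60 0 0 0 0;1 -7 -60 0 0 0 0;1 -7 -60 0 0 0 0'
python3 -m crank '1 0 0 20 0 0 0;1 0 0 20 0 0 0;1 0 0 0 0 0 0;1 0 0 0 0 0 0'
python3 - <<'E'
from ov import *
a,C,P=shot("w8"); p,R=P; print(p,env.state()["ee_rot"]); o=a.copy()
# overlay knob top bar 40x24 at TCP+10.4 up, pointer
def rect(cx):
    X=[p+R@np.array([cx+x,y,-10.4]) for x,y in ((-20,-12),(20,-12),(20,12),(-20,12))]; return np.round(proj(C,X)*16).astype(int).reshape(-1,1,2)
cv2.polylines(o,[rect(0)],True,(0,0,255),1,shift=4)
circ(o,C,p,22,p[2]-14.6,(0,160,0)); circ(o,C,(589.2,-74.1),10,54,(0,0,255))
A=cv2.resize(o[100:320,200:370],None,fx=2.7,fy=2.7,interpolation=cv2.INTER_CUBIC)
q=proj(C,[[589.2,-74.1,60]])[0].astype(int); B=cv2.resize(a[q[1]-30:q[1]+30,q[0]-30:q[0]+30],(330,330),interpolation=cv2.INTER_CUBIC); B=cv2.copyMakeBorder(B,0,A.shape[0]-330,0,0,cv2.BORDER_CONSTANT)
print(q); cv2.imwrite("pics/z8.png",np.hstack([A,B]))
E
```

```text
time_s: 18.1
ee_pos: [628.6, -76.9, 169.7]
ee_rot: [180.0, 0.0, 177.5]
force: [0.8, 0.0, -0.3]
gripper_width: 24.0
gripper_force: 40.0
time_s: 18.6
ee_pos: [629.1, -74.9, 130.3]
ee_rot: [-180.0, 0.1, 177.5]
force: [0.5, 0.3, -0.1]
gripper_width: 23.9
gripper_force: 40.0
[629.14837733 -74.858272   130.34279778] [-1.79994234e+02  9.96123732e-02  1.77521712e+02]
[280 166]
```

View pics/z8.png

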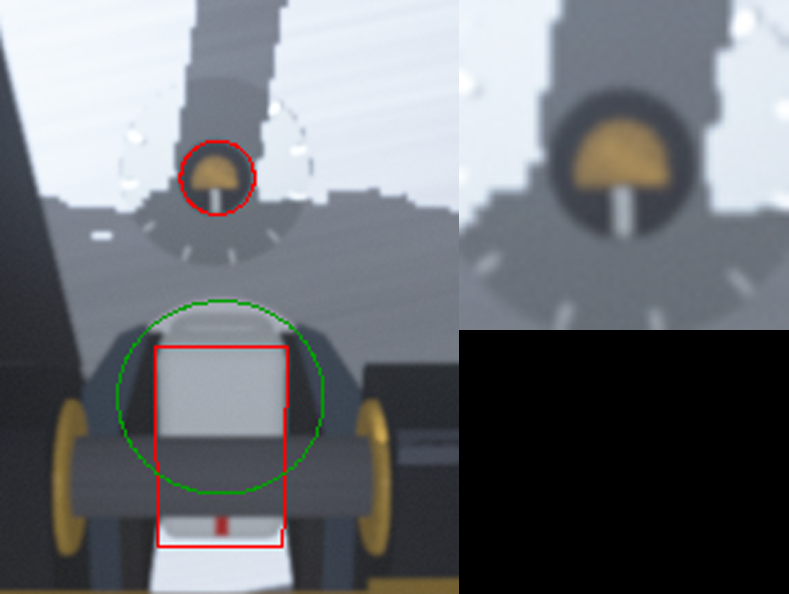

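The collar overlay matches, the stroke points straight down and the flat is level, so the yaw is right. The held knob looks 0–2 mm off along tool x. The picture budget is used up, so I'll check that numerically.

```bash
python3 - <<'E'
from ov import *
d=np.load("pics/w8.npz"); p,R=d["p"],d["R"]; C=cam("wrist",(p,R)); a=cv2.imread("pics/w8.png"); g=cv2.cvtColor(a,cv2.COLOR_BGR2GRAY)
print("rows 205..305 col 276-288:")
print([(r,int(g[r,270:292].mean())) for r in range(206,240)])
print([(r,a[r,281:283].mean(0).astype(int).tolist()) for r in range(290,308)])
for cx in (-1,0,1,2):
    f=lambda x,z:round(proj(C,[p+R@np.array([cx+x,0,19.6-z])])[0][1],1)
    print(cx,"skirt far z0,z5",f(22,0),f(22,5),"bar far z5,z30",f(20,5),f(20,30),"bar near z30",f(-20,30),"ptr",f(-19.5,30))
# collar centre again
def warp(z,c,s=10,h=20):
    k=np.arange(-h,h,1/s); X,Y=np.meshgrid(c[0]+k,c[1]+k); q=proj(C,np.c_[X.ravel(),Y.ravel(),0*X.ravel()+z]).astype(np.float32).reshape(*X.shape,2)
    return cv2.remap(a,q[...,0],q[...,1],cv2.INTER_CUBIC)
c0=np.array([589.2,-74.1]); W=warp(54,c0); hsv=cv2.cvtColor(W,cv2.COLOR_BGR2HSV); G=cv2.GaussianBlur(cv2.cvtColor(W,cv2.COLOR_BGR2GRAY),(0,0),3)
yy,xx=np.mgrid[:400,:400]; near=np.hypot(xx-200,yy-200)<150
for th in (75,85,95):
    m=(((G<th)|(hsv[...,1]>110))&near).astype(np.uint8)*255; k=max(cv2.findContours(m,0,1)[0],key=cv2.contourArea); e=cv2.fitEllipse(cv2.convexHull(k)); print("collar",th,np.array(e[0])/10-20+c0,np.array(e[1])/10)
W=warp(64,c0); hsv=cv2.cvtColor(W,cv2.COLOR_BGR2HSV); m=((hsv[...,1]>110)&near).astype(np.uint8)*255; k=max(cv2.findContours(m,0,1)[0],key=cv2.contourArea); r=cv2.boundingRect(k); print("brass@64 x",r[0]/10-20+c0[0],(r[0]+r[2])/10-20+c0[0],"y",r[1]/10-20+c0[1],(r[1]+r[3])/10-20+c0[1])
E
```

```text
rows 205..305 col 276-288:
[(206, 125), (207, 125), (208, 126), (209, 129), (210, 137), (211, 148), (212, 160), (213, 168), (214, 168), (215, 160), (216, 149), (217, 142), (218, 140), (219, 141), (220, 145), (221, 150), (222, 146), (223, 141), (224, 140), (225, 142), (226, 144), (227, 148), (228, 154), (229, 160), (230, 163), (231, 165), (232, 166), (233, 168), (234, 169), (235, 169), (236, 169), (237, 170), (238, 169), (239, 170)]
[(290, [79, 72, 84]), (291, [68, 64, 113]), (292, [55, 53, 144]), (293, [47, 48, 154]), (294, [47, 47, 156]), (295, [47, 48, 156]), (296, [47, 47, 156]), (297, [70, 68, 156]), (298, [130, 122, 164]), (299, [198, 183, 185]), (300, [230, 220, 208]), (301, [235, 225, 215]), (302, [235, 225, 216]), (303, [236, 226, 218]), (304, [237, 226, 219]), (305, [237, 226, 219]), (306, [236, 226, 219]), (307, [236, 226, 219])]
-1 skirt far z0,z5 210.5 212.8 bar far z5,z30 216.2 230.4 bar near z30 303.5 ptr 302.6
0 skirt far z0,z5 208.8 211.1 bar far z5,z30 214.5 228.4 bar near z30 301.8 ptr 300.9
1 skirt far z0,z5 207.1 209.4 bar far z5,z30 212.8 226.5 bar near z30 300.1 ptr 299.2
2 skirt far z0,z5 205.5 207.6 bar far z5,z30 211.1 224.5 bar near z30 298.3 ptr 297.5
collar 75 [589.54227295 -74.56960602] [17.80789948 18.02418976]
collar 85 [589.35632324 -74.64753571] [18.92859039 19.2568161 ]
collar 95 [589.33337097 -74.67180634] [19.71737823 20.12568665]
brass@64 x 585.1 590.1 y -77.5 -69.89999999999999
```

```bash
python3 -m crank '1 20 -0.5 0 0 0 0;1 19.3 -0.4 0 0 0 0;1 0 0 30 0 0 0;1 0 0 8 0 0 0;1 0 0 0 0 0 0;1 0 0 0 0 0 0'
python3 -m crank '1 0 0 0 0 0 0;1 0 0 0 0 0 0'
python3 -m crank '1 0 0 0 0 0 0;1 0 0 0 0 0 0'
```

```text
time_s: 19.4
ee_pos: [590.4, -74.2, 92.7]
ee_rot: [-180.0, 0.1, 177.5]
force: [-0.1, 0.1, -0.7]
gripper_width: 23.9
gripper_force: 40.0
time_s: 19.65
ee_pos: [589.7, -74.2, 92.1]
ee_rot: [180.0, 0.0, 177.5]
force: [-0.2, 0.6, -1.5]
gripper_width: 23.6
gripper_force: 40.0
time_s: 19.9
ee_pos: [589.4, -74.2, 91.7]
ee_rot: [180.0, 0.0, 177.5]
force: [-0.3, 0.1, -0.2]
gripper_width: 23.9
gripper_force: 40.0
```

```bash
python3 -m crank '1 -0.3 0 4 0 0 0;1 0 0 2 0 0 0;1 0 0 0 0 0 0;1 0 0 0 0 0 0'
python3 -m crank '1 0 0 1.5 0 0 0;1 0 0 1.5 0 0 0;1 0 0 0 0 0 0;1 0 0 0 0 0 0'
```

```text
time_s: 20.4
ee_pos: [589.7, -74.2, 85.6]
ee_rot: [180.0, 0.0, 177.5]
force: [0.3, 0.3, -0.5]
gripper_width: 23.9
gripper_force: 40.0
time_s: 20.9
ee_pos: [589.7, -74.2, 82.6]
ee_rot: [180.0, 0.0, 177.5]
force: [-0.1, -0.2, 0.1]
gripper_width: 23.6
gripper_force: 40.0
```

```bash
python3 -m crank '1 0 0 2 0 0 0;1 0 0 2 0 0 0;1 0 0 0 0 0 0;1 0 0 0 0 0 0'
python3 -m crank '1 0 0 2 0 0 0;1 0 0 1.5 0 0 0;1 0 0 0 0 0 0;1 0 0 0 0 0 0'
```

```text
time_s: 21.4
ee_pos: [589.7, -74.2, 78.6]
ee_rot: [180.0, 0.0, 177.5]
force: [-0.1, 0.1, -1.0]
gripper_width: 24.0
gripper_force: 40.0
time_s: 21.9
ee_pos: [589.7, -74.2, 75.1]
ee_rot: [180.0, 0.0, 177.5]
force: [-0.7, -0.3, -0.8]
gripper_width: 23.6
gripper_force: 40.0
```

Sliding on freely. Now I'll press through the collar and down to the stop.

```bash
python3 -m crank '1 0 0 2 0 0 0;1 0 0 1 0 0 0;1 0 0 0 0 0 0;1 0 0 0 0 0 0' 50
python3 -m crank '1 0 0 2 0 0 0;1 0 0 1 0 0 0;1 0 0 0 0 0 0;1 0 0 0 0 0 0'
python3 -m crank '1 0 0 1.5 0 0 0;1 0 0 0 0 0 0;1 0 0 0 0 0 0'
```

```text
time_s: 22.4
ee_pos: [589.9, -74.2, 72.4]
ee_rot: [180.0, 0.0, 177.5]
force: [0.8, -0.4, 2.5]
gripper_width: 23.3
gripper_force: 50.0
time_s: 22.9
ee_pos: [589.9, -74.2, 69.3]
ee_rot: [180.0, 0.0, 177.5]
force: [-0.1, 0.6, 4.7]
gripper_width: 23.8
gripper_force: 50.0
time_s: 23.28
ee_pos: [589.9, -74.2, 67.8]
ee_rot: [180.0, 0.0, 177.5]
force: [-0.6, -0.8, 5.6]
gripper_width: 23.3
gripper_force: 50.0
```

```bash
python3 -m crank '1 0 0 1 0 0 0;1 0 0 0 0 0 0;1 0 0 0 0 0 0'
python3 -m crank '1 0 0 0.5 0 0 0;1 0 0 0 0 0 0;1 0 0 0 0 0 0;1 0 0 0 0 0 0'
```

```text
time_s: 23.65
ee_pos: [590.0, -74.2, 67.5]
ee_rot: [-180.0, 0.1, 177.5]
force: [-2.2, -0.3, 9.3]
gripper_width: 23.6
gripper_force: 50.0
time_s: 24.15
ee_pos: [589.9, -74.2, 67.4]
ee_rot: [-180.0, 0.1, 177.5]
force: [-2.0, -0.7, 11.2]
gripper_width: 23.7
gripper_force: 50.0
```

```bash
python3 -m crank '1 0 0 0.7 0 0 0;1 0 0 0 0 0 0;1 0 0 0 0 0 0;1 0 0 0 0 0 0;1 0 0 0 0 0 0'
python3 - <<'E'
from h import *
grab_frame("side")
for n in ("cap","knob","spreader"): print(n,[(np.round(d["point"]).tolist(),round(d["p"],2)) for d in models.search_frame(n,"side")])
s=env.state(); print(s["ee_pos"],s["force"])
E
```

```text
time_s: 24.78
ee_pos: [590.0, -74.2, 67.3]
ee_rot: [-180.0, 0.1, 177.5]
force: [-2.9, -0.1, 14.9]
gripper_width: 23.7
gripper_force: 50.0
cap []
knob []
spreader [([426.0, 417.0, 11.0], 0.67)]
[589.97088048 -74.22361416  67.27936032] [-3.23140557 -0.20378172 15.12826137]
```

```bash
python3 - <<'E'
from h import *
a=grab_frame("side"); C=cam("side"); hsv=cv2.cvtColor(a,cv2.COLOR_BGR2HSV); m=cv2.inRange(hsv,(15,120,80),(40,255,255))
n,l,s,c=cv2.connectedComponentsWithStats(m)
print([(s[i].tolist(),ray(C,c[i],84).round(1).tolist()) for i in range(1,n) if s[i,4]>20], proj(C,[[613.6,56.7,84]]))
E
```

```text
[([449, 226, 16, 26, 94], [842.5, 99.4, 84.0]), ([320, 316, 9, 5, 25], [569.0, -71.0, 84.0])] [[342.17023972 255.17446594]]
```

```bash
python3 - <<'E'
from h import *
print("side px",cv2.imread("pics/side.png")[255,342]); a=grab_frame("side"); print(a[245:266:5,342].tolist())
for cn in ("scene","wrist"):
    C=cam(cn,pose()); a=grab_frame(cn); hsv=cv2.cvtColor(a,cv2.COLOR_BGR2HSV); m=cv2.inRange(hsv,(15,120,80),(40,255,255)); n,l,s,c=cv2.connectedComponentsWithStats(m)
    print(cn,[(s[i].tolist(),ray(C,c[i],84).round(1).tolist()) for i in range(1,n) if s[i,4]>20], proj(C,[[613.6,56.7,84]]))
    print([(d["point"],d["p"]) for d in models.search_frame("cap",cn)])
E
```

```text
side px [236 232 222]
[[64, 72, 62], [63, 72, 61], [67, 77, 65], [25, 22, 19], [27, 23, 21]]
scene [([371, 105, 11, 27, 131], [855.3, -692.1, 84.0]), ([331, 142, 19, 7, 35], [730.6, -280.2, 84.0]), ([148, 159, 23, 49, 461], [833.4, 360.4, 84.0]), ([225, 161, 8, 6, 24], [831.4, 123.8, 84.0]), ([288, 178, 16, 5, 42], [599.3, 75.2, 84.0])] [[296.16478778 177.62510581]]
[]
wrist [([220, 249, 11, 56, 361], [592.0, -102.2, 84.0]), ([333, 249, 11, 56, 354], [594.0, -46.2, 84.0]), ([481, 289, 25, 42, 702], [614.4, 33.6, 84.0]), ([117, 314, 325, 19, 4584], [619.4, -72.1, 84.0])] [[534.79305719 300.86517193]]
[([618.2, 34.5, 80.7], 0.62)]
```

The scene camera still shows brass at the burner, at (296,180) against an expected (296,178), so the stack is in place. The knob is held at the stop with 15 N. Handing in.

```bash
python3 -c "
from workcell import env
print(env.job_done())"
```

```text
the job is handed in; nothing more can be done
None
```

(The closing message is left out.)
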